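# Lock the mixer pot and hold its selector on pulse

## Task

On the bench mixer, first turn the black lock ring on top of the steel pot clockwise until its tab is fully home at the bar-shaped locked mark. Only then turn the selector dial on the sloped console clockwise from off, past its first and second clicks to the sprung third position (three bars), and keep hold of it there against its spring: finish while still holding it, with the ring still locked. Leave the bottles, tin and jar around the mixer standing where they are.

Things in the scene. Friction and masses are not known exactly. Their poses are not given: they have to be found in the camera images.
- mixer: Bench pot mixer, fixed, light grey housing 212 mm deep (x) by 362 wide (y), deck 85 mm high. Origin at the centre of its underside; x from its front (robot side) to its back, y to the left as the robot sees it, z up. Steel pot (108 mm across, flat shoulder 168 mm high) 95 mm from centre along +y; console 154 mm wide, 90 mm along -y, its top sloping 20 degrees down to the front, dial in its middle.
- ring (a joint): Angle of the pot's lock ring about its vertical axis: 0 with its tab at the open mark (dot on the pot's shoulder), growing clockwise seen from above to a hard stop at 1.047 (60 degrees), tab at the locked mark (bar). Locked from 0.98 up. Starts between 0 and 0.35. Turning takes about 0.1 N m; it stays where it is left and cannot lift off.
- ring_grip (a point): Point on the lock ring's axis, 9 mm under its top: the height to grip. Black ribbed collar, 60 mm outside diameter (grip across it from above), 26 mm high, underside 16 mm above the pot's shoulder, nothing beside it higher than the shoulder. A tab 10 mm wide, with a white line, sticks out of its upper edge to 48 mm from the axis. Site x axis points along the tab, z up.
- ring_tab (a point): Point near the tip of the ring's tab, 46 mm from the ring's axis, on the tab's centre line.
- lock_mark (a point): Locked mark: raised dark bar, 20 by 5 mm, on the pot's shoulder, pointing outwards from the ring's axis along the mixer's +y. This point is 46 mm from the axis at shoulder height, straight under the tab's tip when the ring is locked.
- dial (a joint): Dial angle about the console's normal: 0 = off (hollow dot), growing clockwise seen from above. Clicks at 0.436 (one bar) and 0.873 (two bars) stay when let go; past the second a spring pushes back, and the third, pulse, at 1.309 (three bars) returns to the second when let go. 1.22 and up counts as third; hard stop 1.361. Clicks take 0.05 N m, holding the third 0.10 to 0.17 N m. Starts at 0.
- dial_grip (a point): Point on the dial's axis, 28 mm above the console's surface: the height to grip. Black bar knob: bar 46 mm long, 14 mm thick, top 8 mm above this point, standing across a skirt 50 mm wide and 4 mm thick. Site x points along the bar to its pointer end (white line), y across the bar (grip along y), z along the axis, outward, leaning 20 degrees from vertical to the mixer's front.
- dial_pointer (a point): Top of the pointer end of the dial's bar, 23 mm from the dial's axis, 8 mm above dial_grip along the axis.
- spray_bottle: Bystander: pale trigger spray bottle with grey head, 72 mm across, 207 mm tall; loose; origin at the centre of its underside, z up.
- squeeze_bottle: Bystander: cream squeeze bottle with black nozzle cap, 57 mm across, 150 mm tall; loose; origin at the centre of its underside, z up.
- wax_tin: Bystander: flat round metal tin, 93 mm across, 36 mm high; loose; origin at the centre of its underside, z up.
- sample_jar: Bystander: grey jar with black screw cap, 69 mm across, 68 mm high, behind the mixer; loose; origin at the centre of its underside, z up.

How it is judged:
By the outcome, as a careful person would: the job done as asked, in the order asked, and still so for the second after the job is handed in, while the arm keeps its last pose, push and grip.
It also fails if it takes over 51 s, if anything falls off the work surface, if the arm or the gripper's body presses on something with over 40 N, if the wrist force passes 120 N, or if a joint passes its speed limit or range.

## Robot

A 6-joint arm with a two-finger parallel gripper is mounted at the origin on the work surface. World frame = base frame: x ahead of the robot, y to its left, z up, the work surface at z = 0. Lengths are in m, angles in rad, forces in N, time in s.
With the tool pointing down it reaches from about 0.275 to 0.725 m from the base axis. Payload 15.9 kg.
Tool frame: the origin (TCP) lies midway between the tips of the shut fingers; the grasp point (between the pads) lies 19 mm behind it (manip.tcp_to_grasp is the distance from the TCP to the grasp point, in m); z points along the fingers, y is the direction in which the jaws open and shut (so a half turn about z gives the same grasp; the last joint's range is limited). The gripper opens to 85 mm and grips with 20 to 120 N. Pads are 22 mm wide; open, the fingers measure 114 mm over their backs; the gripper's body (76 mm by 85 mm) begins 54 mm behind the grasp point. The pads swing forward as they close: fully open they stand 13 mm farther back than shut.
Start: joints at [1.292, 0.213, -0.034, 1.323, 0, 1.571], TCP at [0.138, 0.481, 0.231] pointing down, gripper open.
Joint ranges: [-2.98, 2.98], [-0.74, 1.72], [-1.14, 1.35], [-2.1, 2.04], [-1.57, 1.44], [-3.14, 3.14]. Speed limits (rad/s): [1.89, 1.89, 2.39, 2.57, 3.14, 3.14].

## Interface

Orientations are given as [roll, pitch, yaw] about the fixed x, y, z axes, in that order (R = Rz(yaw) Ry(pitch) Rx(roll)).
In Python, from workcell import manip gives the robot as it stands.
- The arm moves only by the shell command python3 -m jog 'ROWS' [OPENING]. ROWS is JSON, one flat list of numbers, 6 for each row, row after row: the shift along the tool's x, y, z in units of 0.03 m (1.0 is 0.03 m), then the turn, a rotation vector about the tool's x, y, z in units of 0.12 rad (1.0 is 0.12 rad). A call has 1 to 8 rows; each row shifts and turns the commanded pose from where the row before left it, along the tool's axes as they then stand; what a row does not reach is not made up. A row lasts 1/10 s, in which the tool goes at most 50 mm and 8.59 degrees, less where a joint would pass 70% of its speed; a pose out of reach is approached as far as the arm can. A call with a number of a shift or a turn outside -1 to 1 is refused whole. A call with a gripper value outside its range is refused whole. OPENING is the opening, from -1 (shut) to 1 (fully open), so that 0 is half open, set as the call begins (- or left out, the last holds). The fingers move at their own pace and stop on an object; the grip force is fixed at half the most. Time passes only in rows, so rows that do not move let the fingers close. It gives the time, the measured TCP pose, the force and the opening at its end, in the units of the state.
- manip.sense(): the state, without advancing time (a new reading comes with each control period).
- manip.camera(name): name is "side" or "top"; returns a dict with "img" (400x640x3 uint8, blue, green, red), "intrinsics" (3x3 intrinsics, pixels), "k1" (the pictures are not rectified: a ray, as slopes to the right and down, at radius r is drawn at 1 + k1 r^2 times it, then the intrinsics apply), "position" and "attitude" of the camera in the world. Camera axes: x right, y up, looking along -z (the intrinsics and any distortion apply to the point x, -y, -z); pixel columns grow to the right and rows downward; lengths in m; the calibration is good to about 2 mm. A picture is of the moment at which its call begins. There is no depth.
- manip.close_job(): hands the job in, once; it reports no verdict.
The state is a dict: "clock": time; "joint_pos": joint angles; "dq": joint speeds; "joint_torque": joint torques, N m; "position": TCP position; "ee_rot": TCP orientation; "ft_force": force on the tool from outside, world axes, zero at the start; "wrist_torque": the same for the moment, N m; "opening": finger opening in m.
Only numpy, scipy, OpenCV 4.12 (cv2) and the standard library are available. Lean on these libraries where they do the work, as an engineer would, in place of code of your own. Each camera call takes 0.05 s, during which the arm holds its last target.

## Working session

There is one attempt and no reset: what is moved stays moved. The work goes in short steps, Python scripts to look and compute and a shell command to move; the robot and the scene stay as the last step left them, time stands still between calls to the robot, and variables do not carry over. Pictures are saved under pics/ and viewed, and the job is handed in when it is done.

```bash
ls; mkdir -p pics
python3 - <<'E'
from workcell import manip
import cv2
print(manip.sense(), manip.tcp_to_grasp)
for n in("side","top"):
    c=manip.camera(n); cv2.imwrite(f"pics/{n}0.png",c["img"]); print(n,{k:v for k,v in c.items() if k!="img"})
E
```

```text
pics
{'clock': 0.0, 'joint_pos': array([ 1.29199824e+00,  2.13371408e-01, -3.50612176e-02,  1.32350402e+00,
       -1.16432031e-05,  1.57080000e+00]), 'dq': array([ 0.00123959, -0.00015686, -0.00074546,  0.00119334,  0.00012234,
       -0.00127753]), 'joint_torque': array([ 2.62978960e-03, -6.86153412e+01,  4.87126565e+01,  1.71618629e-02,
        2.51519468e-04,  2.51901092e-06]), 'position': array([0.13750887, 0.48036116, 0.2308077 ]), 'ee_rot': array([-3.14045234e+00,  1.16473881e-05,  2.86279090e+00]), 'ft_force': array([ 0.77170179,  0.05913496, -0.92377881]), 'wrist_torque': array([ 0.00010903, -0.04052098, -0.06473356]), 'opening': 0.08540472975230645} 0.0187
side {'intrinsics': array([[474.86161237,   0.        , 316.1683984 ],
       [  0.        , 474.86161237, 214.35949524],
       [  0.        ,   0.        ,   1.        ]]), 'k1': -0.12664522700980846, 'position': array([0.07045808, 1.02395533, 1.52411713]), 'attitude': array([ 6.89165524e-01, -3.05551680e-04, -2.69245695e+00])}
top {'intrinsics': array([[494.51025472,   0.        , 314.30915089],
       [  0.        , 494.51025472, 197.51058551],
       [  0.        ,   0.        ,   1.        ]]), 'k1': 0.020464833543216827, 'position': array([ 0.35996554, -0.01022105,  1.90192099]), 'attitude': array([ 0.12083197,  0.0134652 , -1.58807542])}
```

View pics/side0.png

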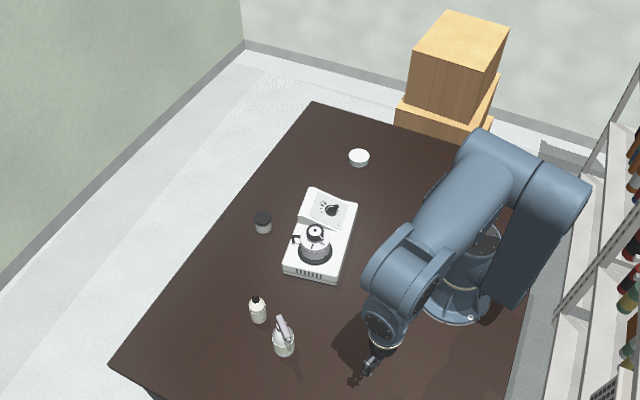

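View pics/top0.png

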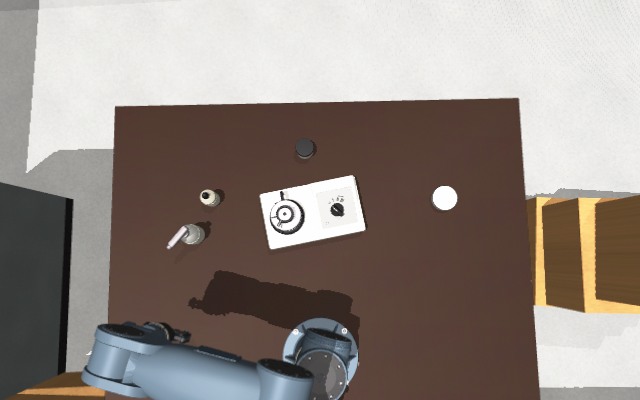

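The side view shows the mixer with its pot near (315,238) and dial near (329,209). In the top view the pot is near (286,215) and the dial near (337,209). I'll zoom in on both.

```bash
cat > h.py <<'E'
import numpy as np, cv2
from scipy.spatial.transform import Rotation as R
def cam(c):
    return dict(K=c["intrinsics"],k1=c["k1"],p=np.array(c["position"]),R=R.from_euler("xyz",c["attitude"]).as_matrix())
def ray(c,u,v):
    d=np.array([[c["k1"],0,0,0]]).ravel()
    s=cv2.undistortPoints(np.array([[[u,v]]],float),c["K"],d).ravel()
    r=c["R"]@np.array([s[0],-s[1],-1.]); return c["p"],r/np.linalg.norm(r)
def onz(c,u,v,z):
    p,r=ray(c,u,v); return p+r*(z-p[2])/r[2]
def proj(c,X):
    q=c["R"].T@(np.array(X)-c["p"]); q=np.array([q[0],-q[1],-q[2]])
    return cv2.projectPoints(q.reshape(1,1,3),np.zeros(3),np.zeros(3),c["K"],np.array([c["k1"],0,0,0]))[0].ravel()
def tri(c1,uv1,c2,uv2):
    p1,r1=ray(c1,*uv1);p2,r2=ray(c2,*uv2)
    t=np.linalg.lstsq(np.c_[r1,-r2],p2-p1,rcond=None)[0]
    a=p1+t[0]*r1;b=p2+t[1]*r2
    return (a+b)/2,np.linalg.norm(a-b)
def look(name,box,out,s=6):
    from workcell import manip
    c=manip.camera(name); u0,v0,u1,v1=box
    im=cv2.resize(c["img"][v0:v1,u0:u1],None,fx=s,fy=s,interpolation=cv2.INTER_CUBIC)
    cv2.imwrite(f"pics/{out}.png",im); return c
E
python3 - <<'E'
from h import *
import pickle
a=look("side",(265,180,370,290),"side1",5); b=look("top",(250,165,380,260),"top1",6)
pickle.dump((a,b),open("c0.pkl","wb"))
E
```

```text
(no output)
```

View pics/side1.png

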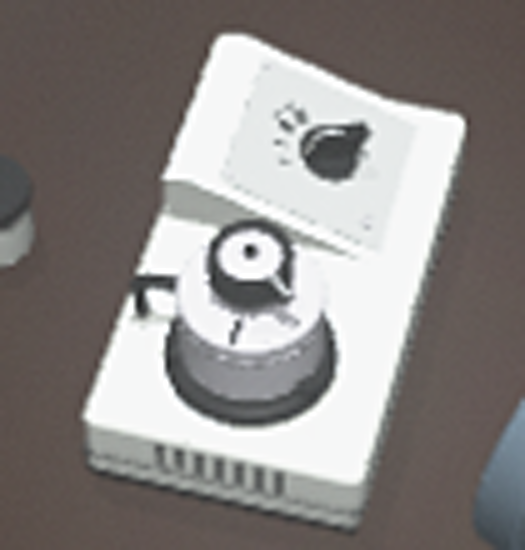

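View pics/top1.png

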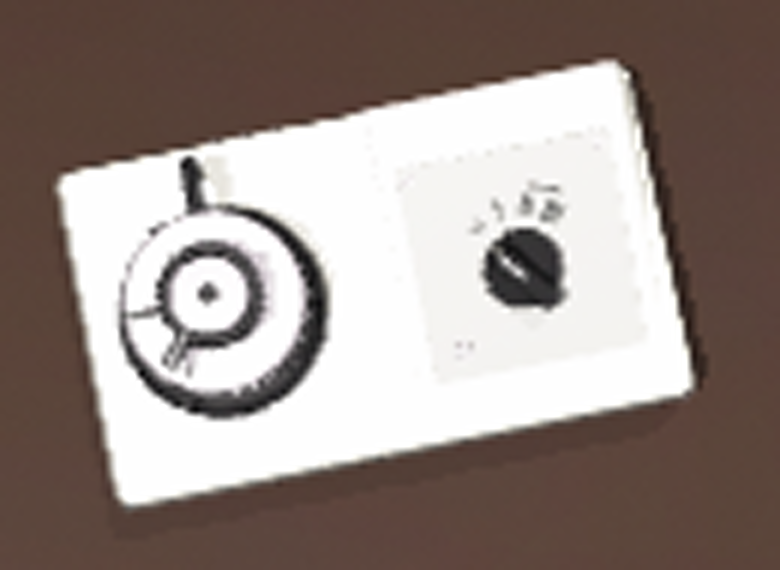

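Run:
```python
from h import *
import pickle
a,b=pickle.load(open("c0.pkl","rb"));A,B=cam(a),cam(b)
def mid(img,box,th,fill=True):
    u0,v0,u1,v1=box;g=cv2.cvtColor(img,cv2.COLOR_BGR2GRAY)[v0:v1,u0:u1]
    s=8;g=cv2.resize(g,None,fx=s,fy=s,interpolation=cv2.INTER_CUBIC)
    m=(g<th).astype(np.uint8)
    cs,_=cv2.findContours(m,cv2.RETR_EXTERNAL,cv2.CHAIN_APPROX_NONE)
    out=[]
    for c in cs:
        if cv2.contourArea(c)<100: continue
        (x,y),ax,an=cv2.fitEllipse(c)
        out.append(((x+.5)/s-.5+u0,(y+.5)/s-.5+v0,ax[0]/s,ax[1]/s,an,cv2.contourArea(c)/s/s))
    return out
# housing left edges etc.
for o in mid(b["img"],(274,203,297,226),110): print("top ring",np.round(o,2))
for o in mid(b["img"],(327,202,347,220),110): print("top dial",np.round(o,2))
for o in mid(a["img"],(304,222,326,243),110): print("side ring",np.round(o,2))
for o in mid(a["img"],(323,202,342,218),110): print("side dial",np.round(o,2))
# white housing mask, top
g=cv2.cvtColor(b["img"],cv2.COLOR_BGR2GRAY)
m=(g>180).astype(np.uint8)[165:260,250:380]
cs,_=cv2.findContours(m,0,2);c=max(cs,key=cv2.contourArea);c=cv2.convexHull(c)
q=cv2.approxPolyDP(c,3,True).reshape(-1,2)+[250,165]
for p in q: print(p,onz(B,*p,0.085).round(4))
```

```text
top ring [284.08 213.36   2.22   2.38  77.     3.93]
top ring [284.36 214.08  16.05  16.99  25.83  87.41]
top ring [295.81 203.11   1.27   1.95 121.32   1.59]
top dial [336.97 209.49  12.54  13.69 141.22 132.38]
side ring [314.56 229.74   1.92   2.2  162.86   3.26]
side ring [314.73 232.42  16.    17.59 177.08 116.52]
side dial [331.43 209.78  10.13  13.16  66.74  88.  ]
[354 177] [ 0.655  -0.1384  0.085 ]
[363 230] [ 0.4576 -0.166   0.085 ]
[270 248] [0.398  0.1758 0.085 ]
[261 194] [0.5978 0.2079 0.085 ]
```

Run:
```python
from h import *
import pickle
a,b=pickle.load(open("c0.pkl","rb"));A,B=cam(a),cam(b)
print("dot",tri(A,(314.56,229.74),B,(284.08,213.36)))
print("ring",tri(A,(314.73,232.0),B,(284.36,214.08)))
print("ringtop@.21",onz(B,284.36,214.08,.21))
print("dial",tri(A,(331.43,209.78),B,(336.97,209.49)))
# edges at subpixel: sample gray along normals
g=cv2.GaussianBlur(cv2.cvtColor(b["img"],cv2.COLOR_BGR2GRAY),(0,0),.6).astype(float)
from scipy.ndimage import map_coordinates as mc
def edge(p,q,inner):
    p,q=np.array(p,float),np.array(q,float);d=(q-p)/np.linalg.norm(q-p);n=np.array([-d[1],d[0]])
    if n@(np.array(inner)-p)<0:n=-n
    pts=[]
    for t in np.linspace(.12,.88,40):
        x=p+t*(q-p);s=np.arange(-5,5,.1);l=x+s[:,None]*n
        v=mc(g,[l[:,1],l[:,0]],order=1);i=np.argmax(v>150)
        if i>0: pts.append(l[i])
    return np.array(pts)
C=[(354,177),(363,230),(270,248),(261,194)]
for nm,i,j,z in(("front",1,2,.085),("left",2,3,.085),("front left half",2,1,.085)):
    P=edge(C[i],C[j],(312,212))
    if nm=="front left half":P=P[:16]
    W=np.array([onz(B,*p,z) for p in P])[:,:2]
    vx,vy,x0,y0=cv2.fitLine(W.astype(np.float32),cv2.DIST_HUBER,0,.01,.01).ravel()
    print(nm,"angle",np.arctan2(vy,vx),"pt",x0,y0,"resid",np.std((W-[x0,y0])@[-vy,vx]))
```

```text
dot (array([0.51374191, 0.11404696, 0.21102096]), np.float64(0.001954236317210641))
ring (array([0.51268533, 0.11412315, 0.19861962]), np.float64(0.0026641123535894313))
ringtop@.21 [0.51040075 0.11287689 0.21      ]
dial (array([ 0.53227307, -0.07151628,  0.11110119]), np.float64(0.0002610593224044439))
front angle -1.3884693 pt 0.42548642 -0.00019108523 resid 0.00021839996203426853
left angle 0.18204786 pt 0.49652547 0.19744875 resid 0.0002525171812071691
front left half angle -1.388327 pt 0.41163224 0.074931614 resid 0.00021653353305846378
```

Run:
```python
from h import *
import pickle
a,b=pickle.load(open("c0.pkl","rb"));A,B=cam(a),cam(b)
def z(im,box,n,s):
    u0,v0,u1,v1=box;g=im[v0:v1,u0:u1].astype(float)
    g=cv2.resize(g,None,fx=s,fy=s,interpolation=cv2.INTER_CUBIC)
    g=np.clip(255*(np.clip(g,0,255)/255)**1.0,0,255).astype(np.uint8); return g
x=z(a["img"],(311,188,351,233),0,12);y=z(b["img"],(314,184,362,232),0,12)
cv2.imwrite("pics/dialside.png",x);cv2.imwrite("pics/dialtop.png",y)
yaw=.182;ex=np.array([np.cos(yaw),np.sin(yaw),0]);ey=np.array([-np.sin(yaw),np.cos(yaw),0])
f=lambda p:(p@ex-.5244,p@ey+.0767,p[2])
for n,s,t in(("BL(back left)",(270,60),(398,180)),("c2",(415,130),(0,0)),):pass
S=lambda p:(265+p[0]/5-.4,180+p[1]/5-.4);T=lambda p:(250+p[0]/6-.4,165+p[1]/6-.4)
# corners: backleft, backright, frontright, frontleft
side=[(228,176),(266,60),(415,130),(378,250)];top=[(398,182),(600,128),(645,340),(437,381)]
L=[]
for s,t in zip(side,top):
    p,e=tri(A,S(s),B,T(t));L.append(p);print(np.round(f(p),4),p.round(4),round(e,4))
print("centre",np.round(f(np.mean(L,0)),4),np.mean(L,0))
```

```text
[ 0.052  -0.0251  0.135 ] [0.5853 0.0042 0.135 ] 0.0024
[ 0.0584 -0.1512  0.1302] [ 0.6144 -0.1187  0.1302] 0.0017
[-0.0668 -0.1553  0.0784] [ 0.492  -0.1453  0.0784] 0.0031
[-0.0669 -0.0249  0.0842] [ 0.4684 -0.0171  0.0842] 0.0022
centre [-0.0058 -0.0891  0.1069] [ 0.54003608 -0.06922725  0.10694618]
```

View pics/dialside.png

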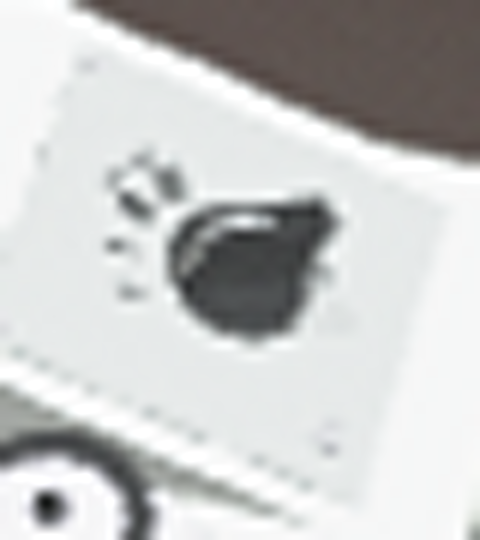

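View pics/dialtop.png

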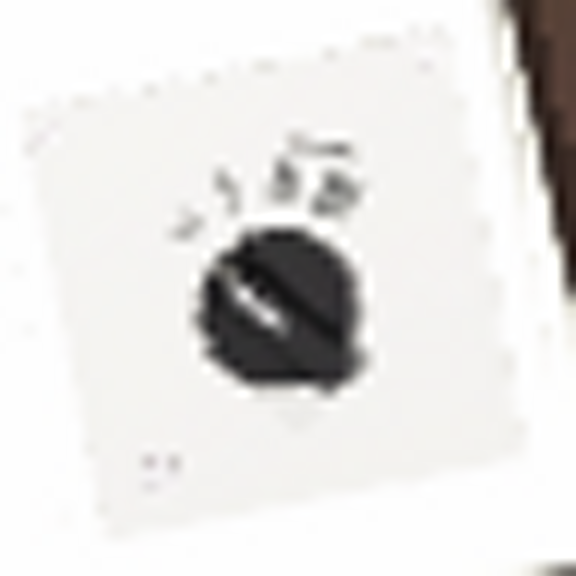

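```bash
cat > geo.py <<'E'
from h import *
yaw=.182
Rm=R.from_euler("z",yaw).as_matrix()
O=Rm@np.array([.5244,-.0767,0])
Rs=Rm@R.from_euler("y",-20,degrees=True).as_matrix()  # z leans to front(-x)
def dial_R(q): return Rs@R.from_euler("z",np.radians(37.5)-q).as_matrix()
E
cat > ov.py <<'E'
from geo import *
import pickle,sys
a,b=pickle.load(open("c0.pkl","rb"))
xm,zm=map(float,sys.argv[1:3]);q=0
D=O+Rm@np.array([xm,-.09,zm]);print("surface pt",D)
t=np.linspace(0,2*np.pi,40)
G=dial_R(q)
ring=[D+G@[.025*np.cos(u),.025*np.sin(u),.004] for u in t]
bar=[D+G@[x,y,.036] for x,y in((.023,.007),(.023,-.007),(-.023,-.007),(-.023,.007),(.023,.007))]
ims=[]
for c,(u0,v0) in((a,(311,188)),(b,(314,184))):
    im=cv2.resize(c["img"][v0:v0+45,u0:u0+45],None,fx=9,fy=9,interpolation=cv2.INTER_CUBIC)
    C=cam(c)
    for P,col in((ring,(0,0,255)),(bar,(0,200,0))):
        p=np.array([(np.array(proj(C,X))-[u0,v0]+.5)*9 for X in P]).astype(np.int32)
        cv2.polylines(im,[p.reshape(-1,1,2)],False,col,1)
    ims.append(im)
cv2.imwrite("pics/"+sys.argv[3]+".png",np.hstack(ims))
E
python3 ov.py -.011 .105 ov1
```

```text
surface pt [ 0.5350927  -0.07102292  0.105     ]
```

View pics/ov1.png

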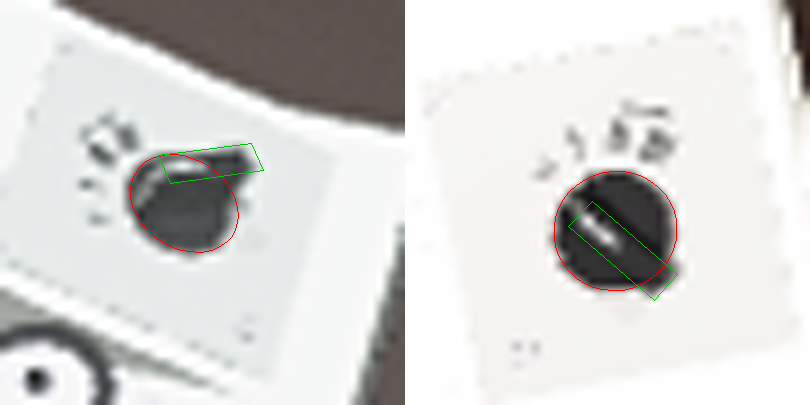

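The projected skirt (red) and bar (green) match the dial in both views. The ring axis is at about (0.5125, 0.113), and the mixer yaw of 0.182 agrees from two edges. I'm moving over the ring now.

```bash
python3 -m jog '[-0.5,-0.25,-0.5,0,0,0, -1,-0.54,-0.5,0,0,0, -1,-0.54,-0.3,0,0,0, -1,-0.54,0,0,0,0, -1,-0.54,0,0,0,0, -1,-0.54,0,0,0,0, -1,-0.54,0,0,0,0, -1,-0.54,0,0,0,0]' 1; python3 -m jog '[-1,-0.54,0,0,0,0, -1,-0.54,0,0,0,0, -1,-0.54,0,0,0,0, -1,-0.54,0,0,0,0, -1,-0.54,0,0,0.0,0.3, -1,-0.54,0,0,0,0.4, -0.5,-0.3,0,0,0,0.4, 0,0,0,0,0,0.3]'
python3 - <<'E'
from geo import *
from workcell import manip
s=manip.sense();print(s["position"],s["ee_rot"],s["joint_pos"],s["clock"])
Rt=R.from_euler("xyz",s["ee_rot"]).as_matrix()
print(Rt.T@(np.array([.5125,.1133,.178])-s["position"])/.03, np.degrees(np.arctan2(Rt[1,1],Rt[0,1])))
c=look("top",(250,165,380,260),"top2",6)
E
```

```text
clock: 1.0
position: [0.3214, 0.3014, 0.2703]
ee_rot: [-3.142, 0.0, 2.863]
ft_force: [0.4, 0.2, -0.1]
opening: 0.0854
clock: 1.8
position: [0.478, 0.1431, 0.2698]
ee_rot: [-3.141, -0.0, 2.69]
ft_force: [-0.2, -0.2, 0.4]
opening: 0.0856
[0.47800729 0.14314455 0.26980482] [-3.14084669e+00 -2.73101185e-04  2.69029583e+00] [ 2.91193081e-01  2.08884052e-01  5.72371411e-02  1.41985500e+00
 -3.64968045e-04  7.42489934e-01] 1.8
[-1.46935455 -0.39148998  3.06005224] 64.14260821845242
```

View pics/top2.png

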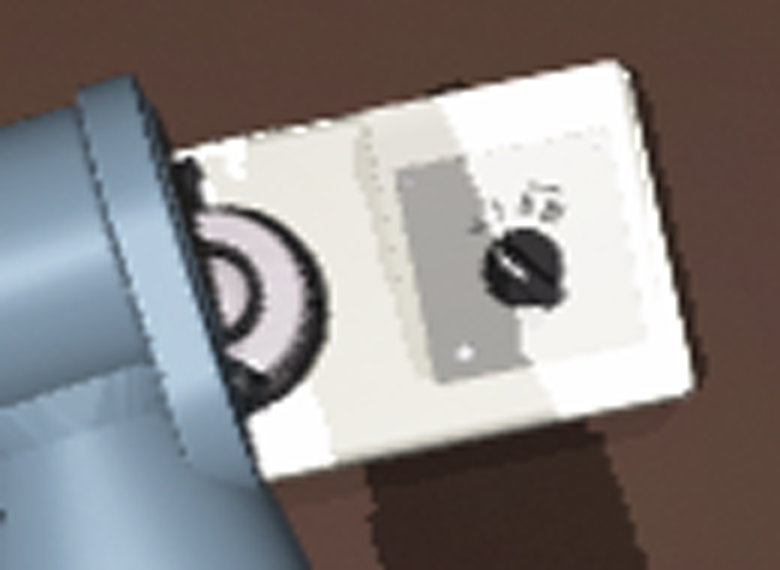

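```bash
python3 -m jog '[-0.73,-0.2,0,0,0,0, -0.74,-0.19,0.4,0,0,0, 0,0,0.5,0,0,0, 0,0,0,0,0,0]'
python3 - <<'E'
from geo import *
from workcell import manip
s=manip.sense()
Rt=R.from_euler("xyz",s["ee_rot"]).as_matrix()
print(Rt.T@(np.array([.5125,.1133,.178])-s["position"])/.03, np.degrees(np.arctan2(Rt[1,1],Rt[0,1])))
c=look("side",(265,180,370,290),"side3",5)
E
```

```text
clock: 2.25
position: [0.5108, 0.1151, 0.2415]
ee_rot: [-3.14, -0.002, 2.695]
ft_force: [-0.1, 0.2, -0.0]
opening: 0.0857
[-0.08066326 -0.02490981  2.11770663] 64.41473685734039
```

View pics/side3.png

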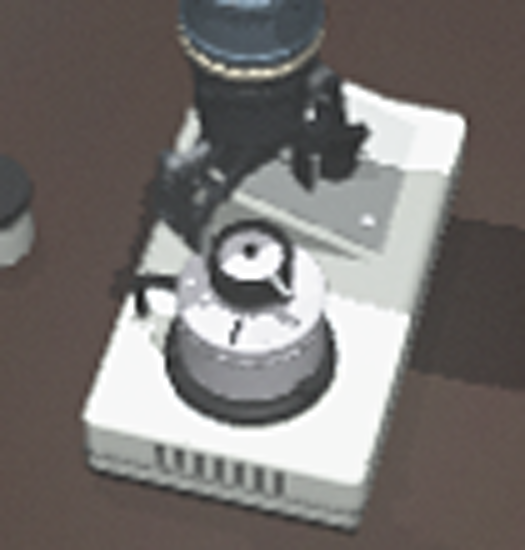

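The open fingers straddle the ring, with tips at about (205,245) and (305,185) in the crop. I'll descend.

```bash
python3 -m jog '[-0.05,-0.02,0.6,0,0,0, 0,0,0.7,0,0,0, 0,0,0.5,0,0,0, 0,0,0.3,0,0,0, 0,0,0,0,0,0]'; python3 -m jog '[0,0,0,0,0,0,0,0,0,0,0,0,0,0,0,0,0,0,0,0,0,0,0,0,0,0,0,0,0,0]' -1;python3 - <<'E'
from geo import *
from workcell import manip
s=manip.sense();print(s["ft_force"],s["wrist_torque"],s["opening"],s["joint_pos"])
c=look("side",(265,180,370,290),"side4",5)
E
```

```text
clock: 2.8
position: [0.5122, 0.1144, 0.1801]
ee_rot: [-3.141, -0.001, 2.696]
ft_force: [-1.2, 0.1, 0.8]
opening: 0.0857
clock: 3.3
position: [0.5127, 0.1134, 0.1819]
ee_rot: [-3.141, 0.002, 2.694]
ft_force: [-7.7, -7.9, 16.0]
opening: 0.059
[-7.66872153 -7.90760321 15.99391247] [-1.93862151  1.82133316  0.05168579] 0.058985006211965965 [ 0.2186103   0.27711013 -0.0760232   1.2166738  -0.00167263  0.66585913]
```

View pics/side4.png

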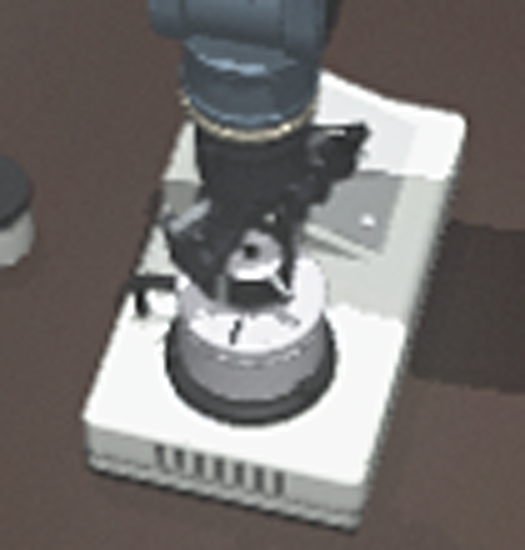

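Gripped at 59 mm opening, with the tab clear of the fingers at about (285,285). I'll turn clockwise, which is +z about the tool.

```bash
python3 -m jog '[0,0,0,0,0,0.7, 0,0,0,0,0,0.7, 0,0,0,0,0,0.7, 0,0,0,0,0,0.7, 0,0,0,0,0,0.7, 0,0,0,0,0,0.7, 0,0,0,0,0,0.7, 0,0,0,0,0,0.7]'; python3 -m jog '[0,0,0,0,0,0.6, 0,0,0,0,0,0.5,0,0,0,0,0,0]';python3 - <<'E'
from geo import *
from workcell import manip
s=manip.sense();print(s["ft_force"],s["wrist_torque"],s["opening"],s["joint_pos"])
c=look("side",(265,180,370,290),"side5",5)
E
```

```text
clock: 4.15
position: [0.5128, 0.1136, 0.1819]
ee_rot: [3.141, 0.002, 2.019]
ft_force: [-6.9, -6.8, 16.3]
opening: 0.0588
clock: 4.45
position: [0.5129, 0.1136, 0.182]
ee_rot: [3.14, 0.001, 1.888]
ft_force: [-6.5, -6.5, 17.1]
opening: 0.0585
[-6.46793148 -6.50624833 17.05381108] [-1.4043642   1.89866444 -0.09497348] 0.05847924457283465 [ 2.18694826e-01  2.77164869e-01 -7.58524507e-02  1.21648464e+00
 -1.20775799e-03  1.47219694e+00]
```

View pics/side5.png

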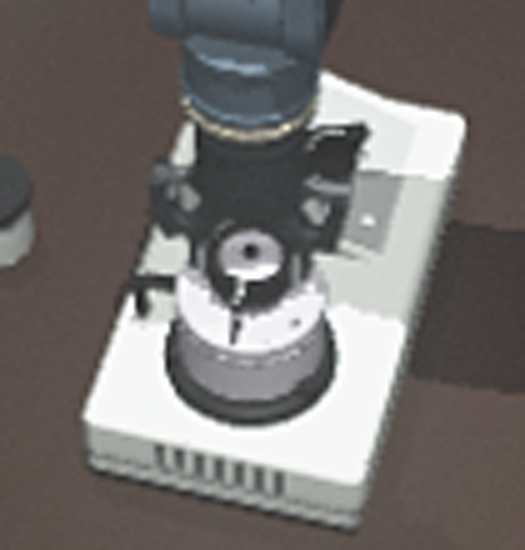

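The tab at (240,290) is now almost over the locked bar at (236,328). Wrist moment is still only 0.095 N m, so I'll continue to the stop.

```bash
for i in 1; do python3 -m jog '[0,0,0,0,0,0.5, 0,0,0,0,0,0]'; python3 -c "
from workcell import manip
s=manip.sense();print(s['wrist_torque'],s['joint_pos'][5])"; python3 -m jog '[0,0,0,0,0,0.5, 0,0,0,0,0,0]'; python3 -c "
from workcell import manip
s=manip.sense();print(s['wrist_torque'],s['joint_pos'][5])"; done
```

```text
clock: 4.7
position: [0.5129, 0.1136, 0.182]
ee_rot: [3.14, 0.001, 1.829]
ft_force: [-6.2, -5.3, 16.2]
opening: 0.0586
[-1.46891507  1.854531    0.12738284] 1.531734969279768
clock: 4.9
position: [0.5128, 0.1145, 0.1818]
ee_rot: [3.14, -0.0, 1.771]
ft_force: [-6.2, -0.3, 12.9]
opening: 0.0585
[0.00296537 1.51556157 1.78096107] 1.5903468799654776
```

The moment jumped to 1.78 N m, so this is the hard stop. I'll ease the twist slightly and look.

Run:
```python
c=__import__("h").look("side",(265,180,370,290),"side6",5)
```

```text
(no output)
```

View pics/side6.png

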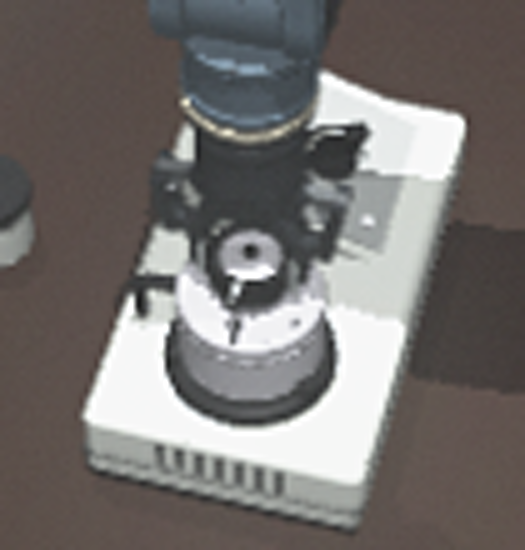

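The tab at (234,291) is in line with the locked bar at (235,328). I'll release, lift and recheck.

```bash
python3 -m jog '[0,0,0,0,0,0,0,0,0,0,0,0,0,0,0,0,0,0]' 1; python3 -m jog '[0,0,-0.4,0,0,0, 0,0,-0.8,0,0,0, 0,0,-1,0,0,0,0,0,-1,0,0,0]'
python3 - <<'E'
from geo import *
from workcell import manip
import pickle
c=look("side",(265,180,370,290),"side7",5)
s=manip.sense();p=s["position"];Rt=R.from_euler("xyz",s["ee_rot"])
print(s["joint_pos"],s["opening"])
D=O+Rm@np.array([-.011,-.09,.105]); n=Rs[:,2]; G=D+.028*n
G=G
print("dial grip",G,"reach tcp",G-.0187*n)
Gr=dial_R(0)
# tool: z=-n, y along ±bar y
for sg in (1,-1):
    Y=sg*Gr[:,1];Z=-n;X=np.cross(Y,Z);T=R.from_matrix(np.c_[X,Y,Z])
    rv=(Rt.inv()*T).as_rotvec();print(sg,T.as_euler("xyz"),"rotvec units",rv/.12)
    for h in(.08,0): print(" shift(tool now) units",Rt.inv().apply(G-(.0187-h)*n-p)/.03)
E
```

```text
clock: 5.25
position: [0.5129, 0.1141, 0.1805]
ee_rot: [3.141, 0.0, 1.771]
ft_force: [0.5, -0.9, 0.4]
opening: 0.0854
clock: 5.65
position: [0.5125, 0.1141, 0.2783]
ee_rot: [3.141, 0.0, 1.771]
ft_force: [0.6, 0.0, -0.4]
opening: 0.0855
[ 2.18997218e-01  2.61896166e-01  1.58376994e-01  1.46139223e+00
 -3.58274126e-05  1.58989894e+00] 0.08572160280256426
dial grip [ 0.5256743  -0.07275625  0.13131139] reach tcp [ 0.53196445 -0.07159863  0.11373914]
1 [-2.92354433  0.27478792 -2.27482801] rotvec units [ -1.53049355  -3.17909263 -18.17924268]
 shift(tool now) units [-6.17872633 -1.56427965  3.1255505 ]
 shift(tool now) units [-6.19523833 -0.66713339  5.63671896]
-1 [ 2.92354433 -0.27478792  0.86676465] rotvec units [-2.67214374  1.28643586  7.70583539]
 shift(tool now) units [-6.17872633 -1.56427965  3.1255505 ]
 shift(tool now) units [-6.19523833 -0.66713339  5.63671896]
```

View pics/side7.png

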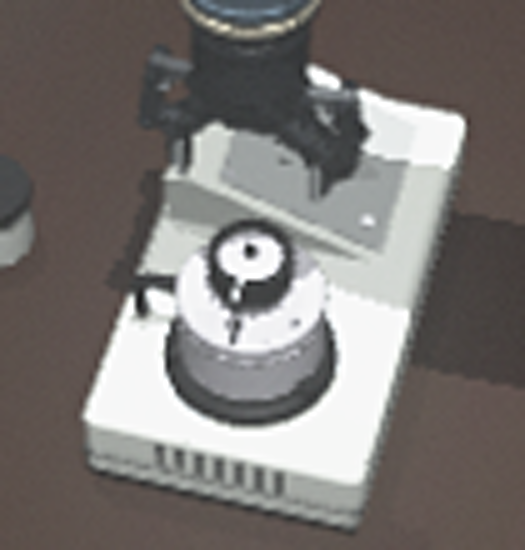

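The ring's tab (234,291) stays on the bar. For the dial, the grasp with yaw −2.27 keeps the last joint within its range (about −1.0 to +0.3). I'll rotate the wrist while staying above the ring.

```bash
python3 -m jog '[0,0,-0.5,0,0,-0.8, 0,0,0,0,0,-1, 0,0,0,0,0,-1, 0,0,0,0,0,-1, 0,0,0,0,0,-1, 0,0,0,0,0,-1, 0,0,0,0,0,-1, 0,0,0,0,0,-1]' 0.4;python3 -m jog '[0,0,0,0,0,-1, 0,0,0,0,0,-1, 0,0,0,0,0,-1, 0,0,0,0,0,-1, 0,0,0,0,0,-1, 0,0,0,0,0,-1, 0,0,0,0,0,-1, 0,0,0,0,0,-1]'
cat > dl.py <<'E'
from geo import *
from workcell import manip
import sys
dq=float(sys.argv[1]) if len(sys.argv)>1 else 0
s=manip.sense();p=s["position"];Rt=R.from_euler("xyz",s["ee_rot"])
D=O+Rm@np.array([-.011,-.09,.105]); n=Rs[:,2]; G=D+.028*n
Gr=dial_R(dq);Y=Gr[:,1];Z=-n;X=np.cross(Y,Z);T=R.from_matrix(np.c_[X,Y,Z])
print("q",s["joint_pos"].round(3),"open",s["opening"],"clk",s["clock"])
print("rot units",((Rt.inv()*T).as_rotvec()/.12).round(3))
for h in(.08,.03,0): print(h,"shift units",(Rt.inv().apply(G-(.0187-h)*n-p)/.03).round(3),"after-rot axes",(T.inv().apply(G-(.0187-h)*n-p)/.03).round(3))
E
python3 dl.py
```

```text
clock: 6.5
position: [0.5127, 0.1141, 0.292]
ee_rot: [3.141, 0.0, 2.712]
ft_force: [0.3, -0.6, 0.1]
opening: 0.0598
clock: 7.3
position: [0.5128, 0.1141, 0.2921]
ee_rot: [-3.141, 0.001, -2.612]
ft_force: [0.2, -0.1, -0.7]
opening: 0.0598
q [ 0.219  0.267  0.187  1.491 -0.    -0.311] open 0.05982939271646261 clk 7.3
rot units [ 1.401 -2.556 -2.528]
0.08 shift units [ 3.437 -5.353  3.437] after-rot axes [ 5.756 -3.404  2.751]
0.03 shift units [ 2.902 -5.547  5.003] after-rot axes [ 5.756 -3.404  4.417]
0 shift units [ 2.581 -5.664  5.943] after-rot axes [ 5.756 -3.404  5.417]
```

```bash
python3 -m jog '[0,0,0,0.467,-0.852,-0.843, 0,0,0,0.467,-0.852,-0.843, 0,0,0,0.467,-0.852,-0.843,0,0,0,0,0,0]'; python3 -m jog '[0.82,-0.486,0.1,0,0,0, 0.82,-0.486,0.2,0,0,0, 0.82,-0.486,0.3,0,0,0, 0.82,-0.486,0.4,0,0,0, 0.82,-0.486,0.5,0,0,0, 0.82,-0.486,0.6,0,0,0, 0.82,-0.486,0.6,0,0,0,0,0,0,0,0,0]'
python3 dl.py
python3 - <<'E'
from h import *
import pickle
a=look("side",(265,180,370,290),"side8",5);b=look("top",(250,165,380,260),"top8",6)
im=np.hstack([cv2.resize(cv2.imread("pics/side8.png"),(400,419)),cv2.resize(cv2.imread("pics/top8.png"),(400,292),).copy() if 0 else cv2.copyMakeBorder(cv2.resize(cv2.imread("pics/top8.png"),(400,292)),0,127,0,0,0)])
cv2.imwrite("pics/both8.png",im)
E
```

```text
clock: 7.7
position: [0.5092, 0.1133, 0.2904]
ee_rot: [-2.93, 0.268, -2.287]
ft_force: [-0.4, 0.1, -0.9]
opening: 0.0596
clock: 8.5
position: [0.5008, -0.0786, 0.1882]
ee_rot: [-2.936, 0.265, -2.297]
ft_force: [1.2, 0.4, -0.4]
opening: 0.0597
q [-0.237 -0.031 -0.477  0.817  0.131 -1.034] open 0.05969469280893294 clk 8.5
rot units [ 0.058 -0.115 -0.154]
0.08 shift units [-0.148 -0.057  0.026] after-rot axes [-0.146 -0.059  0.029]
0.03 shift units [-0.171 -0.068  1.693] after-rot axes [-0.146 -0.059  1.695]
0 shift units [-0.185 -0.075  2.692] after-rot axes [-0.146 -0.059  2.695]
```

View pics/both8.png

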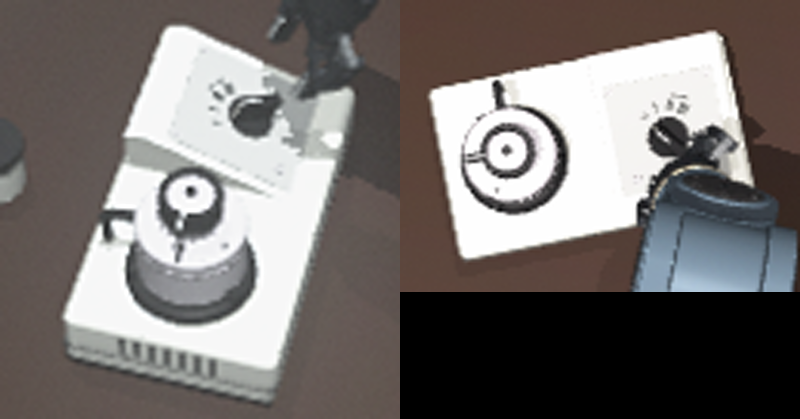

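The ring tab lies on its bar in the top view. The jaws straddle the dial bar's axis across it. I'll descend along the dial normal.

```bash
python3 -m jog '[-0.146,-0.06,0.3,0.06,-0.115,-0.154, 0,0,0.5,0,0,0, 0,0,0.5,0,0,0, 0,0,0.4,0,0,0, 0,0,0,0,0,0]'
python3 dl.py
python3 - <<'E'
from h import *
a=look("side",(290,180,370,230),"side9",10)
E
```

```text
clock: 9.1
position: [0.523, -0.0701, 0.1435]
ee_rot: [-2.92, 0.277, -2.268]
ft_force: [-1.2, 0.6, 0.3]
opening: 0.0598
q [-0.213  0.029 -0.544  0.67   0.134 -1.033] open 0.059781088150766964 clk 9.1
rot units [-0.015  0.028  0.047]
0.08 shift units [ 0.115 -0.041 -1.639] after-rot axes [ 0.12  -0.039 -1.638]
0.03 shift units [ 0.12  -0.038  0.028] after-rot axes [ 0.12  -0.039  0.028]
0 shift units [ 0.124 -0.036  1.028] after-rot axes [ 0.12  -0.039  1.028]
```

View pics/side9.png

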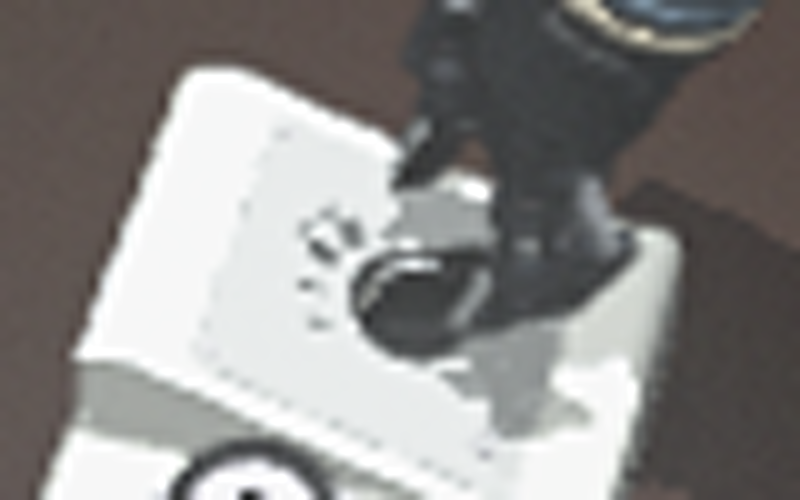

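The finger tips at (400,185) and (475,310) sit either side of the bar. I'll finish the descent and close.

```bash
python3 -m jog '[0.12,-0.04,0.3,0,0,0, 0,0,0.4,0,0,0, 0,0,0.25,0,0,0, 0,0,0,0,0,0]'; python3 dl.py;  python3 -m jog '[0,0,0,0,0,0,0,0,0,0,0,0,0,0,0,0,0,0,0,0,0,0,0,0,0,0,0,0,0,0,0,0,0,0,0,0]' -1; python3 dl.py
python3 - <<'E'
from h import *
from workcell import manip
print(manip.sense()["wrist_torque"])
a=look("side",(290,180,370,230),"side10",10)
E
```

```text
clock: 9.55
position: [0.5306, -0.0726, 0.1154]
ee_rot: [-2.92, 0.277, -2.269]
ft_force: [0.1, 0.3, -0.1]
opening: 0.0597
q [-0.215  0.072 -0.576  0.595  0.134 -1.035] open 0.05968596890848965 clk 9.55
rot units [-0.02   0.026  0.044]
0.08 shift units [-0.047 -0.004 -2.597] after-rot axes [-0.039  0.003 -2.597]
0.03 shift units [-0.042  0.    -0.93 ] after-rot axes [-0.039  0.003 -0.931]
0 shift units [-0.039  0.003  0.07 ] after-rot axes [-0.039  0.003  0.069]
clock: 10.15
position: [0.5306, -0.0725, 0.1166]
ee_rot: [-2.919, 0.278, -2.268]
ft_force: [-8.2, 1.8, 10.0]
opening: 0.0131
q [-0.215  0.07  -0.576  0.597  0.135 -1.035] open 0.013133688306261196 clk 10.15
rot units [-0.026  0.035  0.046]
0.08 shift units [-3.600e-02 -1.000e-03 -2.559e+00] after-rot axes [-0.025  0.008 -2.559]
0.03 shift units [-0.029  0.005 -0.892] after-rot axes [-0.025  0.008 -0.893]
0 shift units [-0.025  0.008  0.108] after-rot axes [-0.025  0.008  0.107]
[0.55588921 1.20124206 0.21429986]
```

View pics/side10.png

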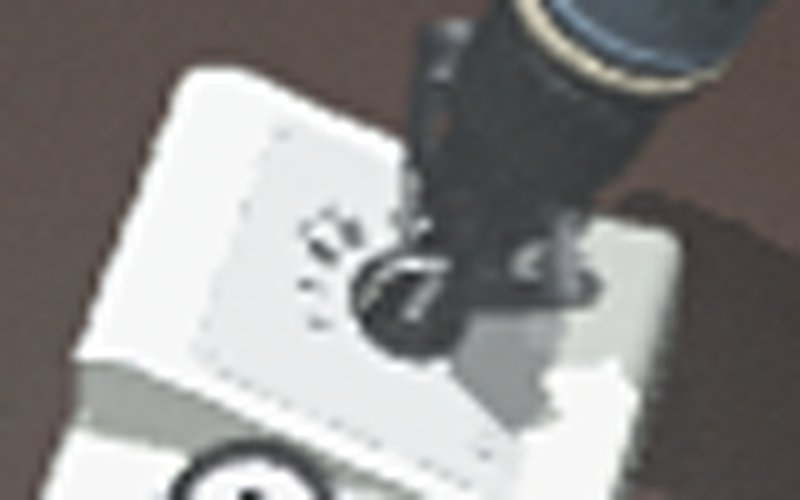

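The bar is gripped at 13 mm opening. I'll turn it clockwise in stages and watch the moment.

```bash
cat > w.py <<'E'
from geo import *
from workcell import manip
s=manip.sense();n=Rs[:,2];Rt=R.from_euler("xyz",s["ee_rot"]).as_matrix()
A=Rs.T@Rt[:,1]; ang=np.degrees(np.arctan2(-A[0],A[1])) # jaw y vs. slope frame
print("q est",round(np.radians(37.5-ang),3),"force in dial frame",(Rs.T@s["ft_force"]).round(1),"moment about n",round(s["wrist_torque"]@n,3),"|tq|",np.linalg.norm(s["wrist_torque"]).round(2),"open",s["opening"].round(4),"clk",s["clock"],"tilt",Rs[:,2]@Rt[:,2],"p",(Rs.T@(s["position"])).round(4))
E
python3 w.py
python3 -m jog '[0,0,0,0,0,0.6, 0,0,0,0,0,0.6, 0,0,0,0,0,0.6, 0,0,0,0,0,0.6, 0,0,0,0,0,0.6, 0,0,0,0,0,0.6,0,0,0,0,0,0]' >/dev/null; python3 w.py
python3 -m jog '[0,0,0,0,0,0.6, 0,0,0,0,0,0.6, 0,0,0,0,0,0.6, 0,0,0,0,0,0.6, 0,0,0,0,0,0.6, 0,0,0,0,0,0.6,0,0,0,0,0,0]' >/dev/null; python3 w.py
python3 - <<'E'
from h import *
a=look("side",(290,180,370,230),"side11",10)
E
```

```text
Traceback (most recent call last):
  File "w.py", line 5, in <module>
    print("q est",round(np.radians(37.5-ang),3),"force in dial frame",(Rs.T@s["ft_force"]).round(1),"moment about n",round(s["wrist_torque"]@n,3),"|tq|",np.linalg.norm(s["wrist_torque"]).round(2),"open",s["opening"].round(4),"clk",s["clock"],"tilt",Rs[:,2]@Rt[:,2],"p",(Rs.T@(s["position"])).round(4))
                                                                                                                                                                                                           ^^^^^^^^^^^^^^^^^^
AttributeError: 'float' object has no attribute 'round'
Traceback (most recent call last):
  File "w.py", line 5, in <module>
    print("q est",round(np.radians(37.5-ang),3),"force in dial frame",(Rs.T@s["ft_force"]).round(1),"moment about n",round(s["wrist_torque"]@n,3),"|tq|",np.linalg.norm(s["wrist_torque"]).round(2),"open",s["opening"].round(4),"clk",s["clock"],"tilt",Rs[:,2]@Rt[:,2],"p",(Rs.T@(s["position"])).round(4))
                                                                                                                                                                                                           ^^^^^^^^^^^^^^^^^^
AttributeError: 'float' object has no attribute 'round'
Traceback (most recent call last):
  File "w.py", line 5, in <module>
    print("q est",round(np.radians(37.5-ang),3),"force in dial frame",(Rs.T@s["ft_force"]).round(1),"moment about n",round(s["wrist_torque"]@n,3),"|tq|",np.linalg.norm(s["wrist_torque"]).round(2),"open",s["opening"].round(4),"clk",s["clock"],"tilt",Rs[:,2]@Rt[:,2],"p",(Rs.T@(s["position"])).round(4))
                                                                                                                                                                                                           ^^^^^^^^^^^^^^^^^^
AttributeError: 'float' object has no attribute 'round'
```

View pics/side11.png

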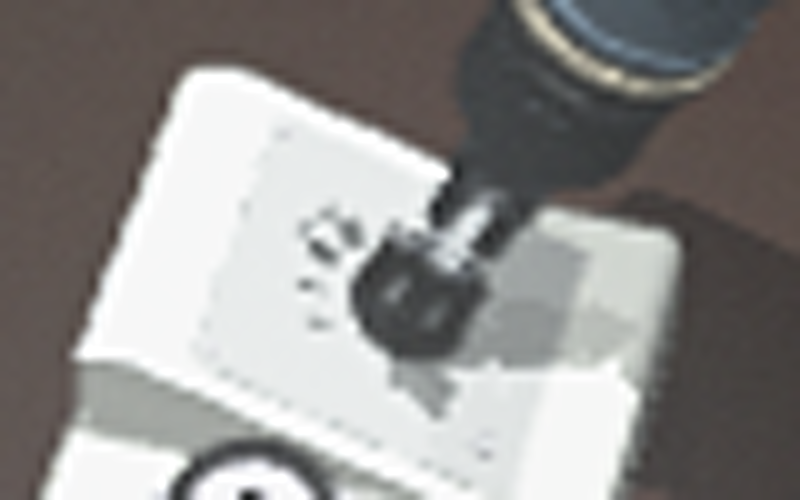

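```bash
sed -i 's/s\["opening"\].round(4)/s["opening"]/' w.py; python3 w.py
python3 -m jog '[0,0,0,0,0,0.6, 0,0,0,0,0,0.6, 0,0,0,0,0,0.6,0,0,0,0,0,0.6,0,0,0,0,0,0]' >/dev/null; python3 w.py
python3 -m jog '[0,0,0,0,0,0.5, 0,0,0,0,0,0.4,0,0,0,0,0,0]' >/dev/null; python3 w.py
```

```text
q est 0.859 force in dial frame [-6.3 10.9 18.1] moment about n 0.0 |tq| 2.68 open 0.012451233350533318 clk 11.65 tilt -0.9999860641943636 p [ 0.5176 -0.1664 -0.0644]
q est 1.149 force in dial frame [-5.  14.6 17.7] moment about n 0.08 |tq| 3.0 open 0.012972887772192451 clk 12.15 tilt -0.9999833588831768 p [ 0.5177 -0.1661 -0.0644]
q est 1.256 force in dial frame [-5.2 14.9 19. ] moment about n 0.058 |tq| 3.19 open 0.0132774623305077 clk 12.45 tilt -0.999982283096521 p [ 0.5177 -0.166  -0.0644]
```

```bash
python3 -m jog '[0.02,0.03,0,0,0,0.4,0,0,0,0,0,0,0,0,0,0,0,0]' >/dev/null; python3 w.py
python3 -m jog '[0,0,0,0,0,0.3,0,0,0,0,0,0,0,0,0,0,0,0]' >/dev/null; python3 w.py
python3 - <<'E'
from h import *
a=look("side",(290,180,370,230),"side12",10);b=look("top",(314,184,362,232),"top12",12)
E
```

```text
q est 1.302 force in dial frame [-5.   7.3 15.4] moment about n 0.142 |tq| 1.96 open 0.012956362348689457 clk 12.75 tilt -0.9999868054029489 p [ 0.5178 -0.1658 -0.0644]
q est 1.338 force in dial frame [-4.4  7.5 15.7] moment about n 0.091 |tq| 2.01 open 0.012659999940481111 clk 13.05 tilt -0.9999864609061194 p [ 0.5178 -0.1658 -0.0644]
```

View pics/side12.png

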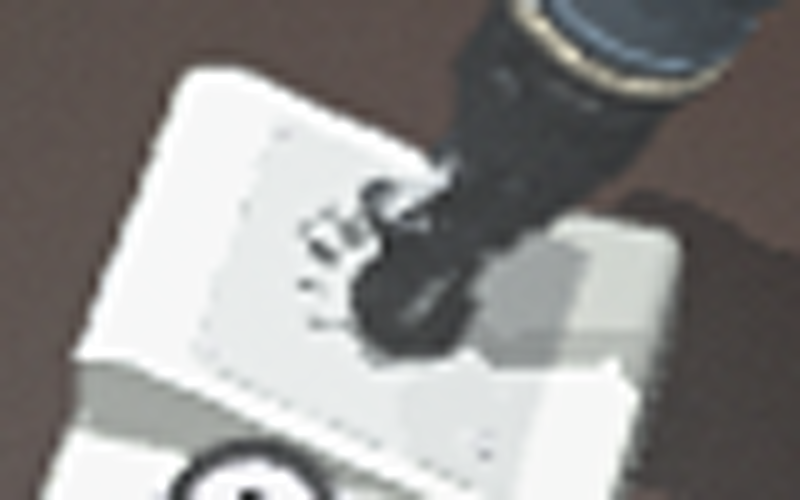

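View pics/top12.png

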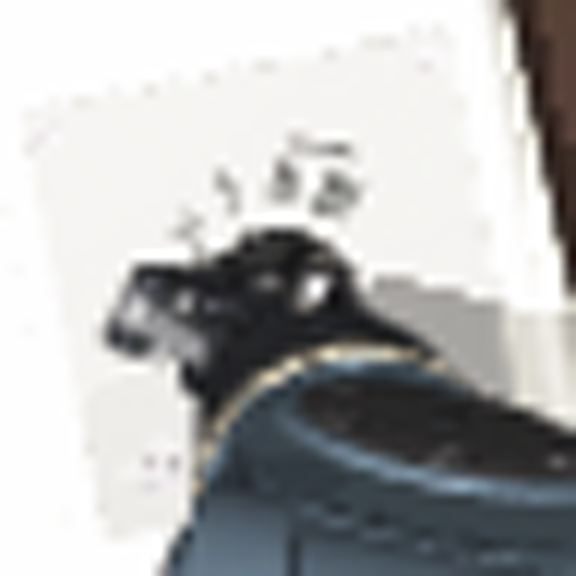

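A bright patch at (312,290) in the top crop may be the pointer's white line. I'll compare it with where the pointer should project at several angles.

```bash
python3 - <<'E'
from geo import *
import pickle
a,b=pickle.load(open("c0.pkl","rb"));A,B=cam(a),cam(b)
D=O+Rm@np.array([-.011,-.09,.105])
for q in(0,.873,1.1,1.22,1.309,1.36):
    o=[]
    for r in(.008,.016,.023):
        X=D+dial_R(q)@[r,0,.036]
        o+= [((proj(B,X)-[314,184]+.5)*12).round(0),((proj(A,X)-[290,180]+.5)*10).round(0)]
    print(q,*o)
E
python3 w.py
```

```text
0 [271. 317.] [427. 264.] [252. 300.] [409. 266.] [234. 285.] [393. 268.]
0.873 [292. 308.] [427. 250.] [293. 282.] [410. 238.] [294. 259.] [395. 228.]
1.1 [298. 309.] [430. 247.] [305. 284.] [415. 233.] [311. 261.] [402. 220.]
1.22 [301. 310.] [431. 246.] [311. 285.] [418. 230.] [320. 264.] [407. 217.]
1.309 [303. 311.] [433. 245.] [316. 287.] [421. 229.] [326. 267.] [411. 215.]
1.36 [305. 311.] [434. 245.] [318. 288.] [423. 228.] [330. 268.] [413. 214.]
q est 1.338 force in dial frame [-3.9  8.  15.1] moment about n 0.15 |tq| 1.99 open 0.013061689675754577 clk 13.15 tilt -0.9999866685161134 p [ 0.5178 -0.1658 -0.0644]
```

Run:
```python
from h import *
c=look("top",(328,200,350,218),"top13",30)
g=cv2.cvtColor(cv2.imread("pics/top13.png"),6)
m=(g>120).astype(np.uint8);n,l,s,ce=cv2.connectedComponentsWithStats(m)
for i in range(1,n):
    if s[i,4]>150:
        ys,xs=np.where(l==i);e=np.linalg.eigh(np.cov(xs,ys));v=e[1][:,1]
        print("centroid crop12",((ce[i][0]/30+14)*12).round(1),((ce[i][1]/30+16)*12).round(1),s[i,4],"dir",v.round(2),np.sqrt(e[0]).round(1))
```

```text
centroid crop12 323.9 238.8 127712 dir [-0.98 -0.2 ] [ 77.3 210.8]
centroid crop12 314.0 289.8 4228 dir [-0.57  0.82] [14.9 22.8]
centroid crop12 184.4 303.3 1138 dir [-0.32  0.95] [ 8.3 11. ]
centroid crop12 180.8 365.1 11933 dir [-0.02  1.  ] [22.3 62.6]
centroid crop12 357.7 355.5 9721 dir [-1.    0.01] [13.3 60. ]
centroid crop12 278.4 374.7 5821 dir [-0.88  0.48] [11.7 41.6]
centroid crop12 241.5 404.5 386 dir [-0.98  0.21] [4.9 6.6]
```

View pics/top13.png

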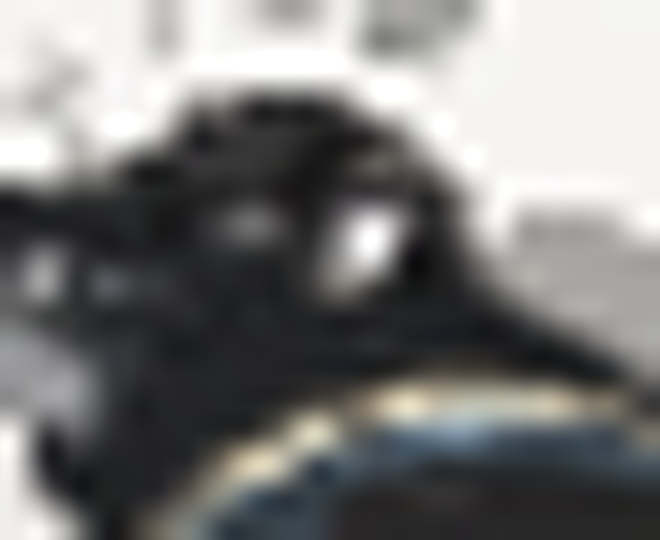

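The line's direction of (0.57,−0.82), about 35° off vertical, matches the third position (28–30° predicted) and not 1.1 rad (15°). I'll add a small margin, hold, and check everything again.

```bash
python3 -m jog '[0,0,0,0,0,0.15,0,0,0,0,0,0,0,0,0,0,0,0,0,0,0,0,0,0,0,0,0,0,0,0,0,0,0,0,0,0,0,0,0,0,0,0,0,0,0,0,0,0]' >/dev/null; python3 w.py
python3 -m jog '[0,0,0,0,0,0,0,0,0,0,0,0,0,0,0,0,0,0,0,0,0,0,0,0,0,0,0,0,0,0]' >/dev/null; python3 w.py
python3 - <<'E'
from h import *
from geo import O,Rm
c=look("top",(180,120,480,270),"top14",2.6 and 2);
b=look("top",(272,202,298,228),"ring14",20)
B=cam(b)
P=O+Rm@np.array([0,.095,0])
print("axis,lockmark,expected tab px(20x crop)",[((proj(B,P+Rm@[0,r,z])-[272,202]+.5)*20).round(0) for r,z in((0,.21),(.046,.168),(.038,.21),(.046,.21))])
E
```

```text
q est 1.356 force in dial frame [-4.1  8.3 15.5] moment about n 0.185 |tq| 2.03 open 0.012883400971675745 clk 14.0 tilt -0.9999863283429675 p [ 0.5178 -0.1658 -0.0644]
q est 1.356 force in dial frame [-4.3  7.6 16.8] moment about n 0.121 |tq| 2.04 open 0.012767011999105729 clk 14.5 tilt -0.999986213426556 p [ 0.5178 -0.1658 -0.0644]
axis,lockmark,expected tab px(20x crop) [array([257., 240.]), array([ 18., 313.]), array([ 40., 284.]), array([ -6., 293.])]
```

View pics/top14.png

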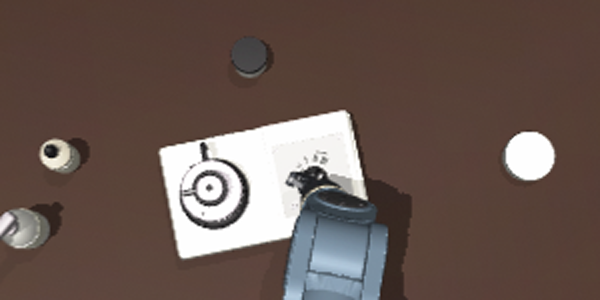

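View pics/ring14.png

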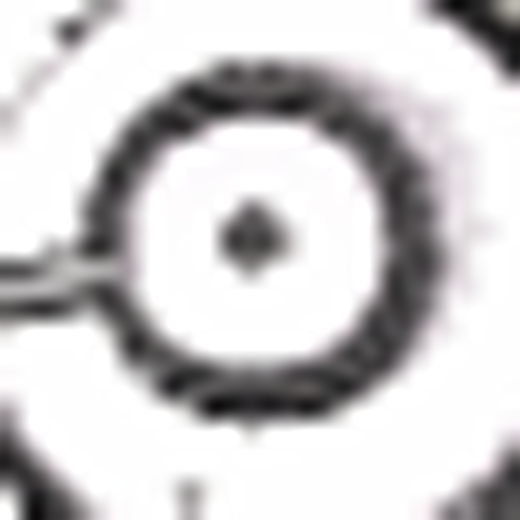

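The tab's white line passes (40,283) in the crop, and (40,284) is expected when locked. The bottles, tin and jar have not moved. The dial is held with about 0.12–0.18 N m of spring moment. I'll hand it in now.

```bash
python3 -c "
from workcell import manip
print(manip.close_job())"
```

```text
the job is handed in; nothing more can be done
None
```

I turned the lock ring clockwise to its hard stop and released it. I then turned the dial past both clicks to the sprung third position and handed the job in at about 14.6 s while still gripping it there.

**Last checks**
- **Ring:** the wrist moment jumped to 1.8 N m at the stop. In the final top view the tab's white line is within about 1 pixel of where it should be when locked.
- **Dial:** the gripper's angle puts it at about 1.36 rad, right at the hard stop. It is pushing back with 0.12–0.18 N m, which matches the spring.
- **Dial pointer:** before a last small turn (1.34 to 1.36 rad), its white line sat about 35° off vertical in the top view, where 28–30° was predicted. That does not match exactly, but it is clearly in the third position. I could not read the dial angle directly.
- **Surroundings:** the bottles, tin and jar look unmoved. Wrist force stayed around 20 N in every reading I took. About 8 N of sideways force and 16 N along the dial's axis remained in the grip.

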